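# Tip the barrel tray to the gauge and set it level again

### The job

Take the white parts tray by its handle and tip it up, its opposite edge staying on the table, until the tray's rim just touches the underside of the wooden gauge's jaw, and hold it in that light contact for about two seconds, so that the pencil barrel rolls over the sill to the low end of the tray. Do not shove the jaw: its setting must stay as it is. Then lower the tray gently, without letting it drop, until it lies level where it stood, let go, and leave the gauge and the other parts undisturbed.

Things in the scene. Friction and masses are not known exactly. Their poses are not given: they have to be found in the camera images.
- tray: white plastic open tray, 140 x 140 mm, rim 40 mm high, loose on the table, 0.3-0.5 kg. Origin: centre of its underside; z up; x points towards the handle. Walls 8 mm thick, floor 6 mm
- low_edge (a point): middle of the tray's bottom edge on the side away from the handle (tray x = -70 mm, z = 0); the edge runs along the tray's y and is the one to tip about. Axes as the tray's
- handle (a point): point to grip on the tray's handle (tray x = 108 mm, y = 0, z = 26 mm): a flat bar 22 mm wide (along y) and 14 mm thick, running out from the wall at tray x = 70 mm to x = 130 mm, its middle 26 mm above the underside. Axes as the tray's
- sill (a point): middle of the crest of a low sill across the tray's floor (tray x = 22 mm), 4 mm above the floor, falling off at about 8 degrees to the handle side and 4 degrees to the other; the barrel rolls over it once the tray is tilted more than about 10 degrees
- barrel: lime green pencil barrel, cylinder 24 mm in diameter and 110 mm long, lying across the tray (along the tray's y) against the wall of the handle end at the start. Origin: its centre; it can roll
- gauge: upright wooden slide gauge fixed to the table beside the tray (on the tray's +y side): foot 70 x 60 x 22 mm, flat post 26 x 14 mm up to 170 mm. Origin: centre of the foot's underside; its y is about parallel to the tray's y; the jaw points to its -y
- jaw (a joint): height setting of the gauge's sliding jaw, m; the jaw's underside is 60 mm plus this value above the table; it grows upward; held by friction only (it slips at about 14 N)
- jaw_tip (a point): lowest point of the jaw's blade, about over the tray's side wall. The blade is a 12 mm wide bar with a round underside (6 mm radius, round about the gauge's y) and runs 20 mm farther towards the tray's middle, and 59 mm back to the post; it hangs over the rim of the tray's +y side wall
- tube: bystander: silver spring housing tube, 28 mm across, 90 mm tall, upright. Origin: centre of underside
- cap: bystander: chunky black eraser cap, 38 mm across, 62 mm tall. Origin: centre of underside
- stopper: bystander: cobalt glass bottle stopper, 48 mm across, 64 mm tall. Origin: centre of underside

How it is judged (in metres and radians):
On the way:
1. the tray, tilted up about its low edge (edge within 12 mm of the table), touches the jaw's underside with its rim, lightly (0.4 to 12 N), for 1 s (contact force between tray and gauge between 0.4 and 12 N and angle between tray's own z axis and vertical above 0.2 rad and z of jaw_tip in the frame of tray between 0.036 and 0.044 m and height (world z) of low_edge below 0.012 m), for 1 s.
At the end, for the whole second after the job is handed in: The tray is released, level (within 2 degrees) and at rest on the table within 25 mm of where it stood; the barrel lies at rest in the tray on the far side of the sill from the handle; the jaw is within 3 mm of its first setting; tube, cap and stopper stand within 15 mm of where they were (angle between tray's own z axis and vertical below 0.035 rad and height (world z) of tray below 0.004 m and distance of tray from where it was at the start of the episode below 0.025 m and linear speed of tray below 0.02 m/s and x of barrel in the frame of tray between -0.062 and 0 m and z of barrel in the frame of tray between 0 and 0.03 m and y of barrel in the frame of tray between -0.03 and 0.03 m and linear speed of barrel below 0.05 m/s and distance of jaw_tip from where it was at the start of the episode below 0.003 m and distance of each of tube, cap, stopper from where it was at the start of the episode below 0.015 m); the robot touches nothing.
It fails at once if the jaw is shoved more than 3 mm from its setting (distance of jaw_tip from where it was at the start of the episode above 0.003 m).
It fails at once if the tray's low edge is lifted more than 20 mm off the table (height (world z) of low_edge above 0.02 m).
It fails at once if the tray drops or is flung (turns faster than 3 rad/s) (angular speed of tray above 3 rad/s).
It fails at once if a bystander is moved more than 15 mm (distance of any of tube, cap, stopper from where it was at the start of the episode above 0.015 m).
It also fails if it takes over 67 s, if anything falls off the work surface, if the arm or the gripper's body presses on something with over 40 N, if the wrist force passes 120 N, or if a joint passes its speed limit or range.

### The arm

A 6-joint arm with a two-finger parallel gripper is mounted at the origin on the work surface. World frame = base frame: x ahead of the robot, y to its left, z up, the work surface at z = 0. Lengths are in mm, angles in rad, forces in N, time in s.
With the tool pointing down it reaches from about 325 to 1000 mm from the base axis. Payload 5.1 kg.
Tool frame: the origin (TCP) lies midway between the tips of the shut fingers; the grasp point (between the pads) lies ctrl.grip_point_offset behind it (ctrl.grip_point_offset is the distance from the TCP to the grasp point, in mm); z points along the fingers, y is the direction in which the jaws open and shut (so a half turn about z gives the same grasp; the last joint's range is limited). The gripper opens to 85 mm and grips with 20 to 120 N. Pads are 22 mm wide; open, the fingers measure 114 mm over their backs; the gripper's body (76 mm by 85 mm) begins 54 mm behind the grasp point. The pads swing forward as they close: fully open they stand 13 mm farther back than shut.
Start: joints at [-1.242, 0.124, 1.65, -0, 1.367, -0.083], TCP at [260.136, -595.663, 231.322] pointing down, gripper open.
Joint ranges: [-2.61, 2.61], [-1.02, 2.33], [0.03, 2.71], [-1.35, 4.49], [0.32, 2.68], [-2.91, 2.91]. Speed limits (rad/s): [2.57, 2.57, 3.14, 3.14, 3.14, 3.14].

### API

Orientations are given as a unit quaternion [x, y, z, w].
In Python, from workcell import ctrl, vision, ticket gives the robot as it stands.
- The arm moves only by the tool servo_tool, never from a script. Its argument "steps" is a list of rows, each an object with "slide": the shift along the tool's x, y, z each as a share of 750 mm, from -1 to 1, a list of three; "angular": the turn, a rotation vector about the tool's x, y, z each as a share of 360 degrees, from -1 to 1, a list of three; "claw": the closure, from 0 (fully open) to 1 (shut). In form: [{"slide": [tx, ty, tz], "angular": [wx, wy, wz], "claw": claw}, ...]. A call has 1 to 12 rows; each row is the pose to reach, as a shift and turn from the pose commanded when the call began, along the tool's axes at that moment, turning the shorter way round; what a row does not reach only later rows make up. A row lasts 1/12 s, in which the tool goes at most 41.7 mm and 7.16 degrees, less where a joint would pass 70% of its speed; a pose out of reach is approached as far as the arm can. A call with a number of a shift or a turn outside -1 to 1 is refused whole. A call with a gripper value outside its range is refused whole. The fingers move at their own pace and stop on an object; "squeeze" is the grip in N (left out, the last holds). Time passes only in rows, so rows that repeat a pose let the fingers close. It gives the time, the measured TCP pose, the force and the opening at its end, in the units of the state.
- ctrl.observe(): the state, without advancing time (a new reading comes with each control period).
- vision.get_image(name): name is "side" or "top" or "wrist"; returns the picture (480x640x3 uint8, red, green, blue); there is no depth.
- vision.get_calibration(name): a dict with "fovy" (degrees; the focal length in pixels is half the picture's height over the tangent of half this angle, whatever the lens; pixels are square), "cx", "cy" (the principal point, pixels), "k1" (the pictures are not rectified: a ray, as slopes to the right and down, at radius r is drawn at 1 + k1 r^2 times it, then the intrinsics apply), "cam_to_world" (4x4, takes a point from camera to world coordinates). Camera axes: x right, y up, looking along -z (the intrinsics and any distortion apply to the point x, -y, -z); pixel columns grow to the right and rows downward; lengths in mm; the calibration is good to about 2 mm. A picture is of the moment at which its call begins: read the wrist's pose just before it. get_calibration takes no time and is no camera call; for the wrist camera it gives the pose at the moment of the call.
- ticket.sign_off(): hands the job in, once; it reports no verdict.
Trained networks look in the newest picture that a camera, given by its name, has taken for a name from the list of things; names that differ only in an ending like _2 or _b are one class to them, and where a whole thing is asked for, a point or a joint stands for the part that bears it (a point fixed in the world has none). Each returns a list of dicts, best first, with "conf" (0 to 1); they miss things now and then, are a little off and sometimes report something else, mostly with a low value. They report only what shows in the picture. A call takes as long as a camera call.
- vision.cut_out(camera, thing): "region" (480x640 bool, what is visible of it) and "extent" ([left, top, right, bottom] in pixels, round what is visible of it).
The state is a dict: "time": time; "qpos": joint angles; "qd": joint speeds; "joint_efforts": joint torques, N m; "eef_pos": TCP position; "ee_rot": TCP orientation; "force": force on the tool from outside, world axes, zero at the start; "ft_torque": the same for the moment, N m; "gripper_width": finger opening in mm.
Only numpy, scipy, OpenCV 4.12 (cv2) and the standard library are available. Lean on these libraries where they do the work, as an engineer would, in place of code of your own. Each camera call takes 0.05 s, during which the arm holds its last target. There are 200 camera calls.

## Working session

There is one attempt and no reset: what is moved stays moved. The work goes in short steps, Python scripts to look and compute and a tool call to move; the robot and the scene stay as the last step left them, time stands still between calls to the robot, and variables do not carry over. Pictures are saved under pics/ and viewed, on a budget of 10 in all, crops included, one or two more only if the job needs it, and the job is handed in when it is done.

Besides the shell and the picture viewer there is one more tool, called by a JSON object that holds its "method" and its "body", one argument or row to a line. servo_tool: Moves the arm, as the interface text tells. Its arguments: {"type":"object","properties":{"steps":{"type":"array","items":{"type":"object","properties":{"slide":{"type":"array","items":{"type":"number"}},"angular":{"type":"array","items":{"type":"number"}},"claw":{"type":"number"}}}},"squeeze":{"type":"number"}},"required":["steps"]}

```bash
mkdir -p pics; ls
python3 - <<'E'
from workcell import ctrl, vision
import cv2,numpy as np
s=ctrl.observe();print(s, ctrl.grip_point_offset)
for n in("side","top"):
    im=vision.get_image(n);cv2.imwrite(f"pics/{n}0.png",im[:,:,::-1])
    c=vision.get_calibration(n);print(n,c["fovy"],c["cx"],c["cy"],c["k1"],np.round(c["cam_to_world"],3).tolist())
    for t in("tray","gauge","barrel","tube","cap","stopper","jaw_tip","handle"):
        print(t,[(round(d["conf"],2),[round(float(v)) for v in d["extent"]]) for d in vision.cut_out(n,t)[:2]])
E
```

```text
pics
{'time': 0.0, 'qpos': array([-1.24158406e+00,  1.24521884e-01,  1.65167540e+00,  1.75165189e-05,
        1.36747043e+00, -8.26246581e-02]), 'qd': array([-0.0001427 , -0.00146782,  0.00020169, -0.00060658,  0.0019579 ,
        0.0006871 ]), 'joint_efforts': array([-2.09234458e-03, -4.23617971e+01, -3.65447187e+01, -1.62070933e-04,
        7.14349444e-03, -4.31735671e-06]), 'eef_pos': array([ 259.95808935, -595.0952206 ,  230.04131518]), 'ee_rot': array([ 9.78873440e-01,  2.04464454e-01, -1.19086563e-04, -1.03071112e-03]), 'force': array([-1.40852536, -0.26338351,  0.39080496]), 'ft_torque': array([0.03416163, 0.02068979, 0.00847758]), 'gripper_width': 85.45907154604812} 18.700000000000003
side 50.041252328385156 324.12088219503084 243.17402459914018 -0.12205388748702305 [[0.997, 0.049, -0.067, 439.465], [-0.081, 0.722, -0.687, -549.008], [0.015, 0.69, 0.724, 646.305], [0.0, 0.0, 0.0, 1.0]]
tray [(0.7, [275, 204, 400, 292])]
gauge [(0.61, [305, 122, 349, 211])]
barrel [(0.63, [339, 214, 370, 261])]
tube [(0.75, [328, 289, 354, 338])]
cap [(0.91, [362, 340, 396, 378]), (0.44, [298, 341, 336, 393])]
stopper [(0.87, [298, 338, 336, 391])]
jaw_tip [(0.7, [309, 151, 345, 201])]
handle [(0.93, [278, 203, 401, 296])]
top 51.50745972071648 310.6512625915538 234.61558957551557 -0.04153014842249902 [[0.096, 0.973, -0.211, 315.983], [-0.995, 0.094, -0.019, -13.118], [0.002, 0.212, 0.977, 972.77], [0.0, 0.0, 0.0, 1.0]]
tray [(0.57, [249, 178, 332, 284]), (0.56, [201, 208, 265, 254])]
gauge [(0.61, [200, 206, 264, 253])]
barrel [(0.65, [261, 206, 319, 226])]
tube [(0.52, [199, 208, 264, 255])]
cap [(0.79, [396, 217, 422, 238])]
stopper [(0.81, [398, 260, 425, 285])]
jaw_tip [(0.88, [199, 210, 265, 240])]
handle [(0.8, [249, 179, 332, 284])]
```

Run:
```python
import cv2
a=cv2.imread("pics/top0.png")[150:310,180:440];b=cv2.imread("pics/side0.png")[100:410,220:480]
cv2.imwrite("pics/top1.png",cv2.resize(a,None,fx=3,fy=3,interpolation=2))
cv2.imwrite("pics/side1.png",cv2.resize(b,None,fx=1.9,fy=1.9,interpolation=2))
```

```text
(no output)
```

View pics/top1.png

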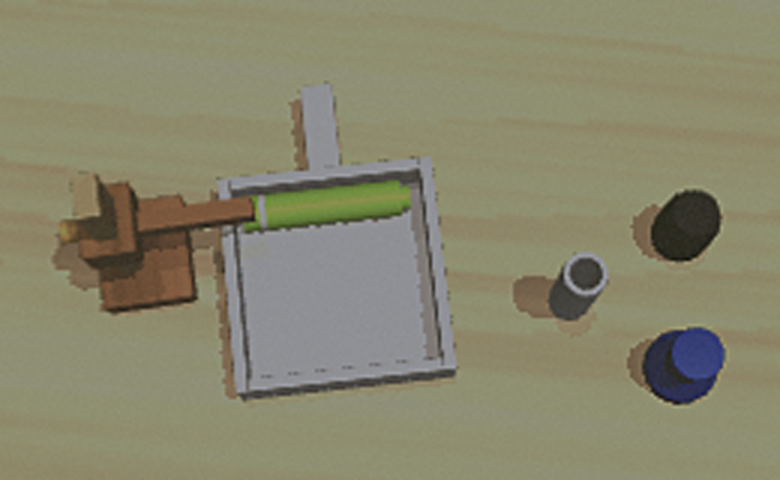

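View pics/side1.png

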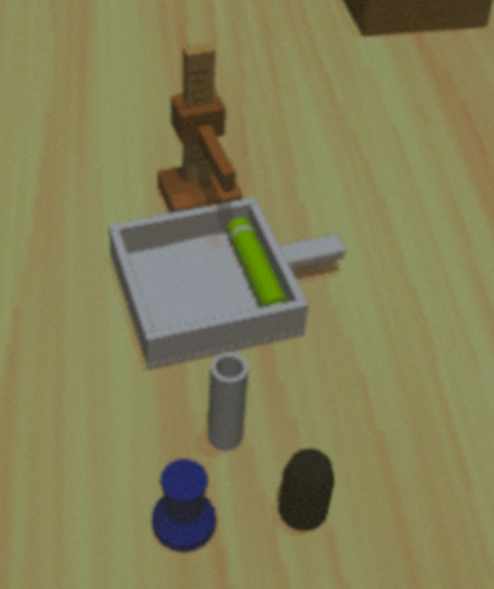

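Both views agree: the handle points away from the robot (+x), and the gauge is on +y. In the top crop the rim corners are at about (218,180), (432,157), (456,367) and (240,395), and the blade end is at about (254,208). In the side crop the rim corners are at about (110,228), (254,200), (304,305) and (148,338).

```bash
cat > h.py <<'E'
import numpy as np,cv2
from scipy.optimize import least_squares
from workcell import ctrl,vision
def proj(c,P):
    T=np.array(c["cam_to_world"]);p=(np.atleast_2d(P)-T[:3,3])@T[:3,:3]
    a=np.c_[p[:,0],-p[:,1]]/-p[:,2:];a=a*(1+c["k1"]*(a**2).sum(1,keepdims=True))
    f=240/np.tan(np.radians(c["fovy"])/2);return a*f+[c["cx"],c["cy"]]
def tri(obs): # [(calib,(u,v))]
    r=least_squares(lambda P:np.concatenate([(proj(c,P)-uv).ravel() for c,uv in obs]),[450,0,60]);return r.x,r.fun
def trayw(q,L):
    c,s=np.cos(q[2]),np.sin(q[2]);L=np.atleast_2d(L);return np.c_[q[0]+c*L[:,0]-s*L[:,1],q[1]+s*L[:,0]+c*L[:,1],L[:,2]]
E
python3 - <<'E'
from h import *
t,s=[vision.get_calibration(n) for n in("top","side")]
L=np.array([[70,70,40],[70,-70,40],[-70,-70,40],[-70,70,40]])
ut=np.array([[218,180],[432,157],[456,370],[240,395]])/3+[180,150]
us=np.array([[254,200],[304,305],[148,338],[110,228]])/1.9+[220,100]
h=[318,85]
f=lambda q:np.r_[proj(t,trayw(q,L))-ut,proj(s,trayw(q,L))-us].ravel()
r=least_squares(f,[450,0,0]);print(r.x.round(3),r.fun.round(1))
for c,u,n in((t,ut,'top'),(s,us,'side')):
    rr=least_squares(lambda q:(proj(c,trayw(q,L))-u).ravel(),[450,0,0]);print(n,rr.x.round(3))
print("handle",trayw(r.x,[[108,0,26]]))
print(tri([(t,np.array([254,208])/3+[180,150]),(s,np.array([228,172])/1.9+[220,100])]))
print(proj(t,trayw(r.x,[130,0,33])),np.array(h)/3+[180,150])
w=vision.get_calibration("wrist");o=ctrl.observe();print(np.round(w["cam_to_world"],2),o["eef_pos"],o["ee_rot"],w["fovy"])
E
```

```text
[5.01364e+02 3.74280e+01 2.07000e-01] [ 0.6 -0.1  1.  -0.1  1.6 -0.  -0.3 -0.3  0.1 -2.2  2.2 -0.5 -1.4  0.7
 -1.7 -2.2]
top [5.0103e+02 3.8761e+01 2.0900e-01]
side [5.01534e+02 3.56150e+01 2.04000e-01]
handle [[607.0672326   59.58410414  26.        ]]
(array([525.59681969,  89.50376997,  96.74919835]), array([ 0.00222151, -0.1306304 , -0.11364756,  0.03184159]))
[[286.26705777 178.00232547]] [286.         178.33333333]
[[ 4.0000e-01  8.9000e-01  2.4000e-01  3.1873e+02]
 [-9.2000e-01  3.9000e-01  1.0000e-01 -5.6908e+02]
 [ 0.0000e+00 -2.6000e-01  9.7000e-01  3.7279e+02]
 [ 0.0000e+00  0.0000e+00  0.0000e+00  1.0000e+00]] [ 260.14035252 -595.6618481   231.32968819] [ 9.78881795e-01  2.04427081e-01 -8.44800653e-07 -6.87551047e-06] 68.10313588425635
```

```bash
cat >> h.py <<'E'
from scipy.spatial.transform import Rotation as R
def tool(yaw,th=0): # tool x along tray x, z down, tipped by th with the tray
    return R.from_euler('z',yaw)*R.from_euler('y',-th)*R.from_euler('x',np.pi)
def share(p,Rt,p0=None,R0=None):
    o=ctrl.observe();p0=o["eef_pos"] if p0 is None else p0;R0=R.from_quat(o["ee_rot"]) if R0 is None else R0
    return (R0.inv().apply(np.array(p)-p0)/750).round(4),((R0.inv()*Rt).as_rotvec()/(2*np.pi)).round(4)
E
python3 - <<'E'
from h import *
print(share([607,59.6,150],tool(.207)))
E
```

```text
(array([ 0.7735, -0.6156,  0.1084]), array([-0.    ,  0.    ,  0.0326]))
```

{"method": "servo_tool", "body": {
  "steps": [
    {"slide":[0.77,-0.61,0.03],"angular":[0,0,0.0326],"claw":0},
    {"slide":[0.77,-0.61,0.03],"angular":[0,0,0.0326],"claw":0},
    {"slide":[0.77,-0.61,0.03],"angular":[0,0,0.0326],"claw":0},
    {"slide":[0.77,-0.61,0.03],"angular":[0,0,0.0326],"claw":0},
    {"slide":[0.77,-0.61,0.03],"angular":[0,0,0.0326],"claw":0},
    {"slide":[0.77,-0.61,0.03],"angular":[0,0,0.0326],"claw":0},
    {"slide":[0.77,-0.61,0.03],"angular":[0,0,0.0326],"claw":0},
    {"slide":[0.77,-0.61,0.03],"angular":[0,0,0.0326],"claw":0},
    {"slide":[0.77,-0.61,0.03],"angular":[0,0,0.0326],"claw":0},
    {"slide":[0.77,-0.61,0.03],"angular":[0,0,0.0326],"claw":0},
    {"slide":[0.77,-0.61,0.03],"angular":[0,0,0.0326],"claw":0},
    {"slide":[0.77,-0.61,0.03],"angular":[0,0,0.0326],"claw":0}
  ]
}}

```text
time: 1.9
eef_pos: [495.5, -152.5, 216.4]
ee_rot: [0.995, 0.103, 0.0, 0.0]
force: [0.0, 0.1, 0.3]
gripper_width: 85.4
```

Run:
```python
from h import *
o=ctrl.observe();print(o["eef_pos"],o["time"]);print(share([607,59.6,150],tool(.207)))
```

```text
[ 495.53990101 -152.52692349  216.44340147] 1.9
(array([ 0.2035, -0.2463,  0.0886]), array([ 0.0001, -0.0001, -0.    ]))
```

{"method": "servo_tool", "body": {
  "steps": [
    {"slide":[0.2035,-0.2463,0.0886],"angular":[0,0,0],"claw":0.3},
    {"slide":[0.2035,-0.2463,0.0886],"angular":[0,0,0],"claw":0.3},
    {"slide":[0.2035,-0.2463,0.0886],"angular":[0,0,0],"claw":0.3},
    {"slide":[0.2035,-0.2463,0.0886],"angular":[0,0,0],"claw":0.3},
    {"slide":[0.2035,-0.2463,0.0886],"angular":[0,0,0],"claw":0.3},
    {"slide":[0.2035,-0.2463,0.0886],"angular":[0,0,0],"claw":0.3},
    {"slide":[0.2035,-0.2463,0.0886],"angular":[0,0,0],"claw":0.3},
    {"slide":[0.2035,-0.2463,0.0886],"angular":[0,0,0],"claw":0.3},
    {"slide":[0.2035,-0.2463,0.0886],"angular":[0,0,0],"claw":0.3}
  ]
}}

```text
time: 2.65
eef_pos: [606.2, 57.7, 149.5]
ee_rot: [0.995, 0.104, -0.0, 0.0]
force: [-0.1, 0.8, 0.4]
gripper_width: 59.4
```

Run:
```python
from h import *
o=ctrl.observe();print(o["eef_pos"],o["time"],o["force"],o["gripper_width"],o["qpos"])
c=vision.get_calibration("wrist");im=vision.get_image("wrist")[:,:,::-1].copy();np.save("w1.npy",c,allow_pickle=True)
cv2.imwrite("pics/w1raw.png",im)
q=[501.36,37.43,.207]
for P in trayw(q,[[70,70,40],[70,-70,40],[130,11,33],[130,-11,33],[70,11,33],[34,42,60],[34,42,80]]):
    u=proj(c,P)[0];print(u.round());cv2.circle(im,tuple(int(v) for v in u),3,(0,0,255),1)
cv2.imwrite("pics/w1.png",im)
print(share([607,59.6,8],tool(.207)))
```

```text
[606.2426527   57.68474491 149.53647967] 2.65 [-0.0998575   0.77837168  0.39705918] 59.442487915606876 [ 6.90473624e-03  9.87184600e-02  1.81905332e+00 -3.95737357e-04
  1.22420393e+00  1.37023298e+00]
[222. 289.]
[406. 289.]
[299. 209.]
[329. 209.]
[300. 286.]
[256. 346.]
[252. 361.]
(array([ 0.0015, -0.0032,  0.1893]), array([ 0.0001, -0.0001, -0.0001]))
```

View pics/w1.png

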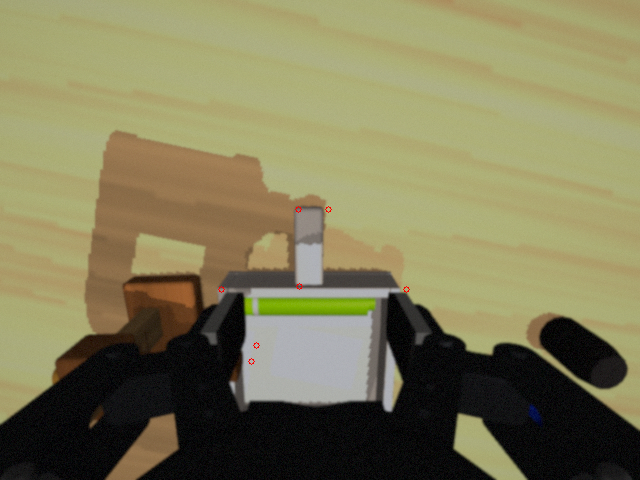

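The wrist view shows the handle bar at columns 295–323, centred on 309 against a predicted 314. That puts it about 3 mm further to +y, with the yaw right. I'll correct for this while descending.

{"method": "servo_tool", "body": {
  "steps": [
    {"slide":[0.001,-0.006,0.05],"angular":[0,0,0],"claw":0.3},
    {"slide":[0.001,-0.006,0.1],"angular":[0,0,0],"claw":0.3},
    {"slide":[0.001,-0.006,0.14],"angular":[0,0,0],"claw":0.3},
    {"slide":[0.001,-0.006,0.17],"angular":[0,0,0],"claw":0.3},
    {"slide":[0.001,-0.006,0.1885],"angular":[0,0,0],"claw":0.3},
    {"slide":[0.001,-0.006,0.1885],"angular":[0,0,0],"claw":0.3},
    {"slide":[0.001,-0.006,0.1885],"angular":[0,0,0],"claw":0.3},
    {"slide":[0.001,-0.006,0.1885],"angular":[0,0,0],"claw":0.3}
  ]
}}

```text
time: 3.37
eef_pos: [607.9, 61.7, 10.6]
ee_rot: [0.995, 0.103, 0.002, 0.0]
force: [0.0, 0.3, 1.1]
gripper_width: 59.8
```

Run:
```python
from h import *
o=ctrl.observe();print(o["eef_pos"],o["time"],o["force"],o["gripper_width"])
c=vision.get_calibration("wrist");im=vision.get_image("wrist")[:,:,::-1].copy()
s=vision.get_image("side")[:,:,::-1]
a=cv2.resize(im,(400,300));b=cv2.resize(s[100:300,250:450],(400,400),interpolation=2)
cv2.imwrite("pics/w2.png",np.hstack([cv2.copyMakeBorder(a,0,100,0,0,0),b]))
```

```text
[607.86538309  61.7206967   10.57555478] 3.3667 [0.00386366 0.31738333 1.11415167] 59.83972112187574
```

View pics/w2.png

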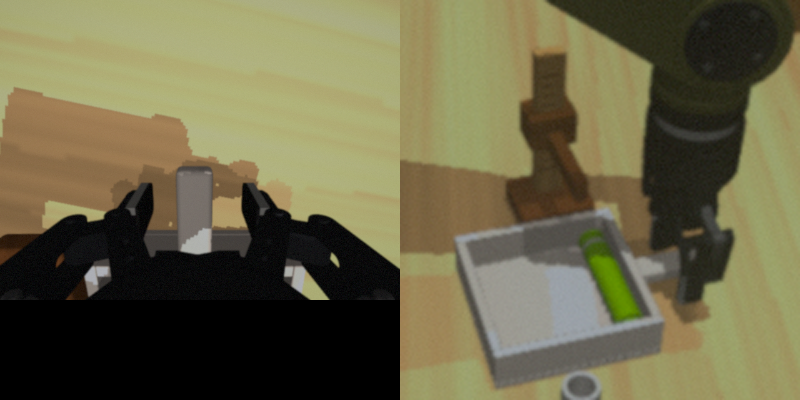

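The bar sits between the fingers to within about 1 mm. Closing on it.

{"method": "servo_tool", "body": {
  "squeeze": 40,
  "steps": [
    {"slide":[0,-0.0015,0],"angular":[0,0,0],"claw":0.4},
    {"slide":[0,-0.0015,0],"angular":[0,0,0],"claw":0.5},
    {"slide":[0,-0.0015,0],"angular":[0,0,0],"claw":0.6},
    {"slide":[0,-0.0015,0],"angular":[0,0,0],"claw":0.7},
    {"slide":[0,-0.0015,0],"angular":[0,0,0],"claw":0.8},
    {"slide":[0,-0.0015,0],"angular":[0,0,0],"claw":0.9},
    {"slide":[0,-0.0015,0],"angular":[0,0,0],"claw":1},
    {"slide":[0,-0.0015,0],"angular":[0,0,0],"claw":1},
    {"slide":[0,-0.0015,0],"angular":[0,0,0],"claw":1},
    {"slide":[0,-0.0015,0],"angular":[0,0,0],"claw":1}
  ]
}}

```text
time: 4.3
eef_pos: [606.1, 63.4, 8.6]
ee_rot: [0.995, 0.103, 0.0, 0.0]
force: [-1.9, 0.2, 5.4]
gripper_width: 21.4
```

Run:
```python
from h import *
for _ in range(2):
  o=ctrl.observe();print(o["eef_pos"],o["ee_rot"],o["time"],o["force"],o["ft_torque"],o["gripper_width"])
# jaw: refine from side+top initial picture; tilt plan
for H in (75,80,85,90):
  x,b=104,6
  # tray plane top z=40; jaw tip world height H at horizontal dist x from edge: z_tray = H cos - x sin =40
  from scipy.optimize import brentq
  print(H,brentq(lambda t:H*np.cos(t)-x*np.sin(t)-40,0,1))
t,s=[vision.get_calibration(n) for n in("top","side")]
q=[500.8,40,.207]
a=cv2.imread("pics/side0.png")
for P in trayw(q,[[34,42,z] for z in(60,70,80,90,100)]): print(proj(s,P)[0].round(1),((proj(s,P)[0]-[290,130])*8).round())
cv2.imwrite("pics/j.png",cv2.resize(a[130:220,290:380],None,fx=6,fy=6,interpolation=cv2.INTER_CUBIC))
```

```text
[606.09467231  63.38446788   8.62043889] [9.94645005e-01 1.03350355e-01 1.36287540e-04 2.88264285e-06] 4.3 [-1.859376    0.24249528  5.41315307] [-0.00078161  0.23843978  0.06876192] 21.370191237558778
[606.09467231  63.38446788   8.62043889] [9.94645005e-01 1.03350355e-01 1.36287540e-04 2.88264285e-06] 4.3 [-1.859376    0.24249528  5.41315307] [-0.00078161  0.23843978  0.06876192] 21.370191237558778
75 0.3075295543182731
80 0.3459090483858433
85 0.3828148277487414
90 0.4182595824213133
[339.1 207.7] [393. 622.]
[339.3 203.3] [394. 586.]
[339.5 198.8] [396. 550.]
[339.7 194.2] [398. 514.]
[340.  189.6] [400. 477.]
```

View pics/j.png

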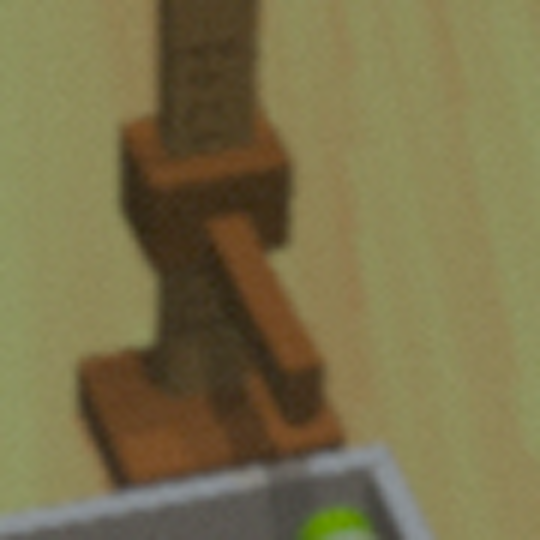

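Gripped at 21.4 mm. The jaw's blade end shows its underside near pixel (340,200), so about 77 mm high, and contact should come at about 0.32 rad. I'll tip about the low edge to 0.22 rad first.

{"method": "servo_tool", "body": {
  "steps": [
    {"slide":[-0.0003,0,-0.0047],"angular":[0,0.0032,0],"claw":1},
    {"slide":[-0.0007,0,-0.0095],"angular":[0,0.0064,0],"claw":1},
    {"slide":[-0.0011,0,-0.0142],"angular":[0,0.0095,0],"claw":1},
    {"slide":[-0.0017,0,-0.0189],"angular":[0,0.0127,0],"claw":1},
    {"slide":[-0.0023,0,-0.0236],"angular":[0,0.0159,0],"claw":1},
    {"slide":[-0.0031,0,-0.0283],"angular":[0,0.0191,0],"claw":1},
    {"slide":[-0.0039,0,-0.033],"angular":[0,0.0223,0],"claw":1},
    {"slide":[-0.0049,0,-0.0377],"angular":[0,0.0255,0],"claw":1},
    {"slide":[-0.0059,0,-0.0423],"angular":[0,0.0286,0],"claw":1},
    {"slide":[-0.007,0,-0.0469],"angular":[0,0.0318,0],"claw":1},
    {"slide":[-0.0082,0,-0.0515],"angular":[0,0.035,0],"claw":1},
    {"slide":[-0.0082,0,-0.0515],"angular":[0,0.035,0],"claw":1}
  ]
}}

```text
time: 5.3
eef_pos: [599.2, 62.0, 47.2]
ee_rot: [0.989, 0.103, 0.11, -0.011]
force: [1.0, 0.6, -2.9]
gripper_width: 21.0
```

{"method": "servo_tool", "body": {
  "steps": [
    {"slide":[0,0,0],"angular":[0,0,0],"claw":1},
    {"slide":[0,0,0],"angular":[0,0,0],"claw":1},
    {"slide":[0,0,0],"angular":[0,0,0],"claw":1},
    {"slide":[0,0,0],"angular":[0,0,0],"claw":1},
    {"slide":[0,0,0],"angular":[0,0,0],"claw":1},
    {"slide":[0,0,0],"angular":[0,0,0],"claw":1},
    {"slide":[0,0,0],"angular":[0,0,0],"claw":1},
    {"slide":[0,0,0],"angular":[0,0,0],"claw":1},
    {"slide":[0,0,0],"angular":[0,0,0],"claw":1},
    {"slide":[0,0,0],"angular":[0,0,0],"claw":1},
    {"slide":[0,0,0],"angular":[0,0,0],"claw":1},
    {"slide":[0,0,0],"angular":[0,0,0],"claw":1}
  ]
}}

```text
time: 6.3
eef_pos: [599.7, 62.1, 46.7]
ee_rot: [0.989, 0.103, 0.109, -0.011]
force: [-1.1, -1.0, -2.7]
gripper_width: 21.8
```

Run:
```python
from h import *
o=ctrl.observe();print(o["eef_pos"],o["ee_rot"],2*np.arcsin(np.hypot(*o["ee_rot"][2:])),o["time"],o["force"],o["ft_torque"],o["gripper_width"])
s=vision.get_image("side")[:,:,::-1]
cv2.imwrite("pics/s3.png",cv2.resize(s[110:300,250:450],(800,600*0+760),interpolation=2)[:600])
```

```text
[599.68008519  62.0677071   46.67064906] [ 0.98867306  0.10261911  0.10892747 -0.01138852] 0.21948267297562796 6.3 [-1.09278685 -0.95138364 -2.68810711] [-0.09972333  0.36785268 -0.00154575] 21.82387293958459
```

View pics/s3.png

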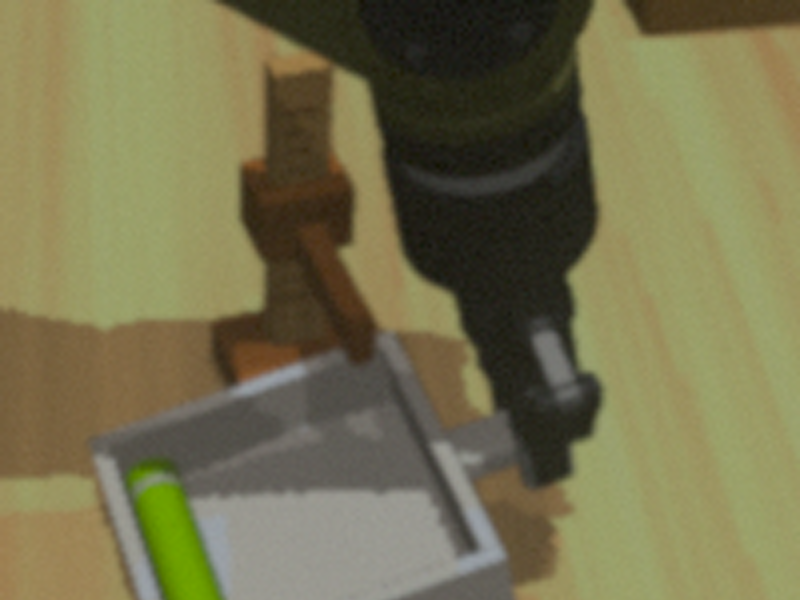

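The barrel has already rolled to the low end, lying at about (175,530) in the crop. The baseline Fz is about −2.7 N. Now creeping upward.

{"method": "servo_tool", "body": {
  "steps": [
    {"slide":[-0.0001,0,-0.0024],"angular":[0,0.0016,0],"claw":1},
    {"slide":[-0.0003,0,-0.0047],"angular":[0,0.0032,0],"claw":1},
    {"slide":[-0.0005,0,-0.0071],"angular":[0,0.0048,0],"claw":1},
    {"slide":[-0.0007,0,-0.0095],"angular":[0,0.0064,0],"claw":1},
    {"slide":[-0.0009,0,-0.0119],"angular":[0,0.008,0],"claw":1},
    {"slide":[-0.0009,0,-0.0119],"angular":[0,0.008,0],"claw":1},
    {"slide":[-0.0009,0,-0.0119],"angular":[0,0.008,0],"claw":1},
    {"slide":[-0.0009,0,-0.0119],"angular":[0,0.008,0],"claw":1}
  ]
}}

```text
time: 7.02
eef_pos: [597.3, 61.5, 55.5]
ee_rot: [0.986, 0.102, 0.134, -0.014]
force: [-1.0, -0.0, -2.6]
gripper_width: 21.3
```

{"method": "servo_tool", "body": {
  "steps": [
    {"slide":[-0.0001,0,-0.0012],"angular":[0,0.0008,0],"claw":1},
    {"slide":[-0.0001,0,-0.0024],"angular":[0,0.0016,0],"claw":1},
    {"slide":[-0.0001,0,-0.0024],"angular":[0,0.0016,0],"claw":1},
    {"slide":[-0.0001,0,-0.0024],"angular":[0,0.0016,0],"claw":1},
    {"slide":[-0.0001,0,-0.0024],"angular":[0,0.0016,0],"claw":1}
  ]
}}

```text
time: 7.43
eef_pos: [596.8, 61.4, 57.2]
ee_rot: [0.985, 0.102, 0.139, -0.014]
force: [-0.6, -0.2, -2.9]
gripper_width: 21.5
```

```bash
cat > st.py <<'E'
from h import *
o=ctrl.observe();print(o["eef_pos"].round(2),"th",2*np.arcsin(np.hypot(*o["ee_rot"][2:])),o["time"],o["force"].round(2),o["ft_torque"].round(3),o["gripper_width"])
E
python3 st.py
```

```text
[596.84  61.42  57.18] th 0.28032174732238235 7.4333 [-0.64 -0.17 -2.93] [-0.062  0.29   0.028] 21.526308698012873
```

{"method": "servo_tool", "body": {
  "steps": [
    {"slide":[0,0,-0.0009],"angular":[0,0.0006,0],"claw":1},
    {"slide":[-0.0001,0,-0.0018],"angular":[0,0.0012,0],"claw":1},
    {"slide":[-0.0001,0,-0.0018],"angular":[0,0.0012,0],"claw":1},
    {"slide":[-0.0001,0,-0.0018],"angular":[0,0.0012,0],"claw":1}
  ]
}}

```text
time: 7.77
eef_pos: [596.4, 61.3, 58.5]
ee_rot: [0.984, 0.102, 0.143, -0.015]
force: [-1.0, 0.6, -2.8]
gripper_width: 21.5
```

{"method": "servo_tool", "body": {
  "steps": [
    {"slide":[0,0,-0.0009],"angular":[0,0.0006,0],"claw":1},
    {"slide":[-0.0001,0,-0.0012],"angular":[0,0.0008,0],"claw":1},
    {"slide":[-0.0001,0,-0.0012],"angular":[0,0.0008,0],"claw":1},
    {"slide":[-0.0001,0,-0.0012],"angular":[0,0.0008,0],"claw":1}
  ]
}}

```text
time: 8.1
eef_pos: [596.1, 61.3, 59.4]
ee_rot: [0.984, 0.102, 0.145, -0.015]
force: [-1.2, 0.2, -2.6]
gripper_width: 21.4
```

{"method": "servo_tool", "body": {
  "steps": [
    {"slide":[0,0,-0.0006],"angular":[0,0.0004,0],"claw":1},
    {"slide":[-0.0001,0,-0.0012],"angular":[0,0.0008,0],"claw":1},
    {"slide":[-0.0001,0,-0.0012],"angular":[0,0.0008,0],"claw":1},
    {"slide":[-0.0001,0,-0.0012],"angular":[0,0.0008,0],"claw":1}
  ]
}}

```text
time: 8.43
eef_pos: [595.8, 61.2, 60.2]
ee_rot: [0.984, 0.102, 0.148, -0.015]
force: [-0.6, -0.2, -2.3]
gripper_width: 21.0
```

```bash
python3 st.py
python3 - <<'E'
from h import *
s=vision.get_image("side")[:,:,::-1]
cv2.imwrite("pics/s4.png",cv2.resize(s[160:240,290:390],(750,600),interpolation=2))
E
```

```text
[595.79  61.16  60.22] th 0.29813428962757066 8.4333 [-0.62 -0.19 -2.31] [-0.046  0.185  0.037] 20.981189980309317
```

View pics/s4.png

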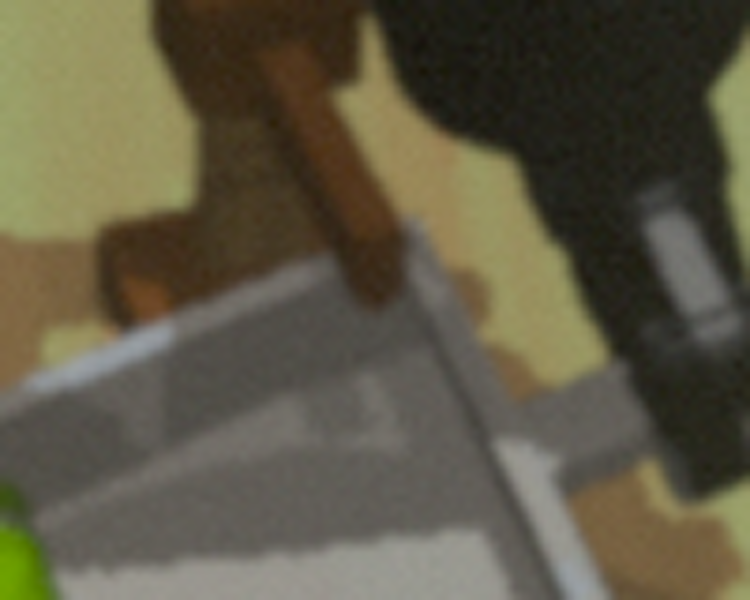

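The blade tip at about (375,295) in the crop is now very close over the rim. I'll keep creeping and watch the force.

{"method": "servo_tool", "body": {
  "steps": [
    {"slide":[0,0,-0.0006],"angular":[0,0.0004,0],"claw":1},
    {"slide":[-0.0001,0,-0.0012],"angular":[0,0.0008,0],"claw":1},
    {"slide":[-0.0001,0,-0.0012],"angular":[0,0.0008,0],"claw":1},
    {"slide":[-0.0001,0,-0.0012],"angular":[0,0.0008,0],"claw":1}
  ]
}}

```text
time: 8.82
eef_pos: [595.4, 61.1, 61.0]
ee_rot: [0.983, 0.102, 0.15, -0.016]
force: [-0.5, 0.3, -2.9]
gripper_width: 21.2
```

```bash
python3 st.py
```

```text
[595.44  61.14  61.02] th 0.30315062887938304 8.8167 [-0.51  0.31 -2.92] [-0.066  0.162 -0.01 ] 21.20342334922563
```

{"method": "servo_tool", "body": {
  "steps": [
    {"slide":[0,0,-0.0006],"angular":[0,0.0004,0],"claw":1},
    {"slide":[-0.0001,0,-0.0012],"angular":[0,0.0008,0],"claw":1},
    {"slide":[-0.0001,0,-0.0012],"angular":[0,0.0008,0],"claw":1},
    {"slide":[-0.0001,0,-0.0012],"angular":[0,0.0008,0],"claw":1}
  ]
}}

```text
time: 9.15
eef_pos: [595.2, 61.0, 61.7]
ee_rot: [0.983, 0.102, 0.153, -0.016]
force: [2.9, 0.3, -6.3]
gripper_width: 21.5
```

```bash
python3 st.py
```

```text
[595.21  60.95  61.73] th 0.3084145874126705 9.15 [ 2.93  0.34 -6.34] [-0.216 -0.105 -0.125] 21.470014149398178
```

There's contact: Fz stepped by about −3.5 N, which implies roughly 5–6 N at the jaw. Holding here.

{"method": "servo_tool", "body": {
  "steps": [
    {"slide":[0,0,0],"angular":[0,0,0],"claw":1},
    {"slide":[0,0,0],"angular":[0,0,0],"claw":1},
    {"slide":[0,0,0],"angular":[0,0,0],"claw":1},
    {"slide":[0,0,0],"angular":[0,0,0],"claw":1},
    {"slide":[0,0,0],"angular":[0,0,0],"claw":1},
    {"slide":[0,0,0],"angular":[0,0,0],"claw":1}
  ]
}}

```text
time: 9.65
eef_pos: [595.2, 61.0, 61.8]
ee_rot: [0.983, 0.102, 0.153, -0.016]
force: [3.4, -0.4, -6.2]
gripper_width: 21.5
```

```bash
python3 st.py
```

```text
[595.17  61.    61.82] th 0.3081747539016966 9.65 [ 3.35 -0.42 -6.21] [-0.287 -0.233 -0.157] 21.51916926569679
```

{"method": "servo_tool", "body": {
  "steps": [
    {"slide":[0,0,0],"angular":[0,0,0],"claw":1},
    {"slide":[0,0,0],"angular":[0,0,0],"claw":1},
    {"slide":[0,0,0],"angular":[0,0,0],"claw":1},
    {"slide":[0,0,0],"angular":[0,0,0],"claw":1},
    {"slide":[0,0,0],"angular":[0,0,0],"claw":1},
    {"slide":[0,0,0],"angular":[0,0,0],"claw":1},
    {"slide":[0,0,0],"angular":[0,0,0],"claw":1},
    {"slide":[0,0,0],"angular":[0,0,0],"claw":1},
    {"slide":[0,0,0],"angular":[0,0,0],"claw":1},
    {"slide":[0,0,0],"angular":[0,0,0],"claw":1},
    {"slide":[0,0,0],"angular":[0,0,0],"claw":1},
    {"slide":[0,0,0],"angular":[0,0,0],"claw":1}
  ]
}}

```text
time: 10.65
eef_pos: [595.1, 61.0, 61.8]
ee_rot: [0.983, 0.102, 0.153, -0.016]
force: [4.2, -0.6, -5.6]
gripper_width: 21.2
```

{"method": "servo_tool", "body": {
  "steps": [
    {"slide":[0,0,0.0003],"angular":[0,-0.0002,0],"claw":1},
    {"slide":[0,0,0.0003],"angular":[0,-0.0002,0],"claw":1},
    {"slide":[0,0,0.0003],"angular":[0,-0.0002,0],"claw":1},
    {"slide":[0,0,0.0003],"angular":[0,-0.0002,0],"claw":1},
    {"slide":[0,0,0.0003],"angular":[0,-0.0002,0],"claw":1},
    {"slide":[0,0,0.0003],"angular":[0,-0.0002,0],"claw":1},
    {"slide":[0,0,0.0003],"angular":[0,-0.0002,0],"claw":1},
    {"slide":[0,0,0.0003],"angular":[0,-0.0002,0],"claw":1},
    {"slide":[0,0,0.0003],"angular":[0,-0.0002,0],"claw":1},
    {"slide":[0,0,0.0003],"angular":[0,-0.0002,0],"claw":1},
    {"slide":[0,0,0.0003],"angular":[0,-0.0002,0],"claw":1},
    {"slide":[0,0,0.0003],"angular":[0,-0.0002,0],"claw":1}
  ]
}}

```text
time: 11.65
eef_pos: [595.2, 61.1, 61.7]
ee_rot: [0.983, 0.102, 0.152, -0.016]
force: [4.1, -1.2, -5.1]
gripper_width: 21.3
```

```bash
python3 st.py;  python3 - <<'E'
from h import *
s=vision.get_image("side")[:,:,::-1]
cv2.imwrite("pics/s5.png",cv2.resize(s[140:260,270:420],(750,600),interpolation=2))
E
```

```text
[595.21  61.08  61.66] th 0.3068552451906475 11.65 [ 4.11 -1.15 -5.11] [-0.336 -0.346 -0.158] 21.28123411184407
```

View pics/s5.png

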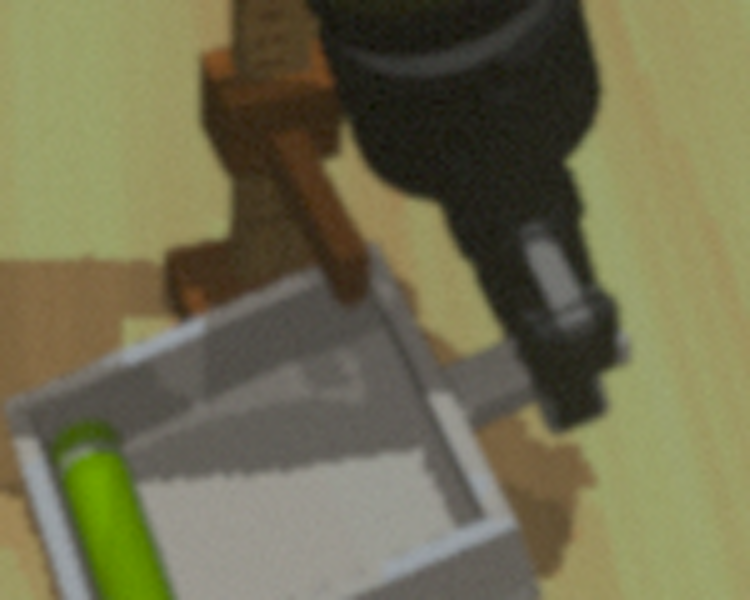

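The tray is still in contact, and the jaw's collar corner is unmoved at pixel (310.5,151), as in the first picture. I'll hold once more a hair lower, then lower the tray.

{"method": "servo_tool", "body": {
  "steps": [
    {"slide":[0,0,0.0004],"angular":[0,-0.0002,0],"claw":1},
    {"slide":[0,0,0.0004],"angular":[0,-0.0002,0],"claw":1},
    {"slide":[0,0,0.0004],"angular":[0,-0.0002,0],"claw":1},
    {"slide":[0,0,0.0004],"angular":[0,-0.0002,0],"claw":1},
    {"slide":[0,0,0.0004],"angular":[0,-0.0002,0],"claw":1},
    {"slide":[0,0,0.0004],"angular":[0,-0.0002,0],"claw":1},
    {"slide":[0,0,0.0004],"angular":[0,-0.0002,0],"claw":1},
    {"slide":[0,0,0.0004],"angular":[0,-0.0002,0],"claw":1},
    {"slide":[0,0,0.0004],"angular":[0,-0.0002,0],"claw":1},
    {"slide":[0,0,0.0004],"angular":[0,-0.0002,0],"claw":1},
    {"slide":[0,0,0.0004],"angular":[0,-0.0002,0],"claw":1},
    {"slide":[0,0,0.0004],"angular":[0,-0.0002,0],"claw":1}
  ]
}}

```text
time: 12.7
eef_pos: [595.3, 61.1, 61.4]
ee_rot: [0.983, 0.102, 0.151, -0.016]
force: [4.1, 0.1, -3.0]
gripper_width: 21.1
```

```bash
python3 st.py
python3 - <<'E'
from h import *
# lowering table from current th, edge fixed
th0=2*np.arcsin(np.hypot(*ctrl.observe()["ee_rot"][2:]))
for t in np.r_[np.arange(.28,-.001,-.02)]:
    d=t-th0; v=np.array([178*(np.cos(d)-1)-8.6*np.sin(d),0,-(178*np.sin(d)-8.6*(1-np.cos(d)))])/750
    print(round(t,2),v.round(4),round(d/2/np.pi,4))
print(share([606.1,62.5,8.6],tool(.207)))
E
```

```text
[595.29  61.11  61.36] th 0.3056031691934051 12.7 [ 4.05  0.05 -2.95] [-0.149 -0.376 -0.04 ] 21.12794107037177
0.28 [0.0002 0.     0.0061] -0.0041
0.26 [0.0003 0.     0.0108] -0.0073
0.24 [0.0002 0.     0.0156] -0.0104
0.22 [0.0001 0.     0.0203] -0.0136
0.2 [-0.0001  0.      0.0251] -0.0168
0.18 [-0.0004  0.      0.0298] -0.02
0.16 [-0.0008  0.      0.0346] -0.0232
0.14 [-0.0014  0.      0.0393] -0.0264
0.12 [-0.002  0.     0.044] -0.0295
0.1 [-0.0027  0.      0.0487] -0.0327
0.08 [-0.0034  0.      0.0534] -0.0359
0.06 [-0.0043  0.      0.058 ] -0.0391
0.04 [-0.0053  0.      0.0627] -0.0423
0.02 [-0.0064  0.      0.0673] -0.0455
-0.0 [-0.0075  0.      0.0719] -0.0486
(array([-0.0074,  0.0012,  0.0715]), array([-0.    , -0.0486, -0.    ]))
```

Lowering now.

{"method": "servo_tool", "body": {
  "steps": [
    {"slide":[0.0002,0,0.0061],"angular":[0,-0.0041,0],"claw":1},
    {"slide":[0.0003,0,0.0108],"angular":[0,-0.0073,0],"claw":1},
    {"slide":[0.0002,0,0.0156],"angular":[0,-0.0104,0],"claw":1},
    {"slide":[0.0001,0,0.0203],"angular":[0,-0.0136,0],"claw":1},
    {"slide":[-0.0001,0,0.0251],"angular":[0,-0.0168,0],"claw":1},
    {"slide":[-0.0004,0,0.0298],"angular":[0,-0.02,0],"claw":1},
    {"slide":[-0.0008,0,0.0346],"angular":[0,-0.0232,0],"claw":1},
    {"slide":[-0.0014,0,0.0393],"angular":[0,-0.0264,0],"claw":1},
    {"slide":[-0.002,0,0.044],"angular":[0,-0.0295,0],"claw":1},
    {"slide":[-0.0027,0,0.0487],"angular":[0,-0.0327,0],"claw":1},
    {"slide":[-0.0034,0,0.0534],"angular":[0,-0.0359,0],"claw":1},
    {"slide":[-0.0043,0,0.058],"angular":[0,-0.0391,0],"claw":1}
  ]
}}

```text
time: 13.7
eef_pos: [604.6, 63.1, 18.2]
ee_rot: [0.994, 0.103, 0.028, -0.003]
force: [-1.3, 0.1, -1.6]
gripper_width: 21.3
```

```bash
python3 st.py; python3 -c "
from h import *
print(share([606.1,63,9.2],tool(.207)))"
```

```text
[604.61  63.12  18.17] th 0.05671385651138014 13.7 [-1.28  0.1  -1.56] [-0.067  0.381 -0.032] 21.298739027477954
(array([0.0012, 0.0006, 0.0121]), array([-0.   , -0.009, -0.   ]))
```

{"method": "servo_tool", "body": {
  "steps": [
    {"slide":[0.0002,0,0.0035],"angular":[0,-0.0024,0],"claw":1},
    {"slide":[0.0003,0,0.007],"angular":[0,-0.0048,0],"claw":1},
    {"slide":[0.0003,0,0.01],"angular":[0,-0.007,0],"claw":1},
    {"slide":[0.0003,0,0.0125],"angular":[0,-0.009,0],"claw":1},
    {"slide":[0.0003,0,0.0125],"angular":[0,-0.009,0],"claw":1},
    {"slide":[0.0003,0,0.0125],"angular":[0,-0.009,0],"claw":1},
    {"slide":[0.0003,0,0.0125],"angular":[0,-0.009,0],"claw":1}
  ]
}}

```text
time: 14.28
eef_pos: [605.9, 63.3, 9.6]
ee_rot: [0.995, 0.103, 0.002, -0.0]
force: [-1.4, -0.6, -2.0]
gripper_width: 21.2
```

```bash
python3 st.py
```

```text
[605.91  63.32   9.6 ] th 0.0036628033166389777 14.2833 [-1.42 -0.61 -2.02] [-0.035  0.033  0.009] 21.239947130888197
```

{"method": "servo_tool", "body": {
  "steps": [
    {"slide":[0,0,0.0006],"angular":[0,-0.0003,0],"claw":1},
    {"slide":[0,0,0.0012],"angular":[0,-0.0005,0],"claw":1},
    {"slide":[0,0,0.0012],"angular":[0,-0.0005,0],"claw":1},
    {"slide":[0,0,0.0012],"angular":[0,-0.0005,0],"claw":1},
    {"slide":[0,0,0.0012],"angular":[0,-0.0005,0],"claw":1}
  ]
}}

```text
time: 14.7
eef_pos: [606.0, 63.3, 8.8]
ee_rot: [0.995, 0.103, 0.0, 0.0]
force: [-1.0, -0.5, -2.2]
gripper_width: 21.2
```

```bash
python3 st.py
```

```text
[605.97  63.34   8.79] th 0.0005997611683087965 14.7 [-0.97 -0.48 -2.22] [-0.006  0.055 -0.085] 21.18688200086549
```

{"method": "servo_tool", "body": {
  "steps": [
    {"slide":[0,0,0.0007],"angular":[0,0,0],"claw":1},
    {"slide":[0,0,0.0014],"angular":[0,0,0],"claw":1},
    {"slide":[0,0,0.0014],"angular":[0,0,0],"claw":1},
    {"slide":[0,0,0.0014],"angular":[0,0,0],"claw":1},
    {"slide":[0,0,0.0014],"angular":[0,0,0],"claw":1}
  ]
}}

```text
time: 15.12
eef_pos: [606.0, 63.4, 8.6]
ee_rot: [0.995, 0.103, 0.0, -0.0]
force: [-4.1, -0.4, 5.3]
gripper_width: 21.4
```

```bash
python3 st.py
```

```text
[606.02  63.35   8.59] th 0.000133887845984375 15.1167 [-4.06 -0.43  5.25] [ 0.023  0.614 -0.007] 21.43264916980471
```

The tray is seated: Fz has turned upward at the original pose. Opening partway, then withdrawing.

{"method": "servo_tool", "body": {
  "squeeze": 20,
  "steps": [
    {"slide":[0,0,-0.0008],"angular":[0,0,0],"claw":0.7},
    {"slide":[0,0,-0.0008],"angular":[0,0,0],"claw":0.65},
    {"slide":[0,0,-0.0008],"angular":[0,0,0],"claw":0.6},
    {"slide":[0,0,-0.0008],"angular":[0,0,0],"claw":0.5},
    {"slide":[0,0,-0.0008],"angular":[0,0,0],"claw":0.4},
    {"slide":[0,0,-0.0008],"angular":[0,0,0],"claw":0.4},
    {"slide":[0,0,-0.0008],"angular":[0,0,0],"claw":0.4}
  ]
}}

```text
time: 15.7
eef_pos: [605.8, 63.3, 8.0]
ee_rot: [0.995, 0.103, -0.0, -0.0]
force: [-0.0, -1.0, -0.4]
gripper_width: 51.4
```

{"method": "servo_tool", "body": {
  "steps": [
    {"slide":[0,0,-0.03],"angular":[0,0,0],"claw":0.4},
    {"slide":[0,0,-0.07],"angular":[0,0,0],"claw":0.4},
    {"slide":[0,0,-0.12],"angular":[0,0,0],"claw":0.4},
    {"slide":[0,0,-0.17],"angular":[0,0,0],"claw":0.4},
    {"slide":[0.1,0,-0.2],"angular":[0,0,0],"claw":0.4},
    {"slide":[0.1,0,-0.2],"angular":[0,0,0],"claw":0.4},
    {"slide":[0.1,0,-0.2],"angular":[0,0,0],"claw":0.4},
    {"slide":[0.1,0,-0.2],"angular":[0,0,0],"claw":0.4}
  ]
}}

```text
time: 16.37
eef_pos: [680.7, 78.9, 159.0]
ee_rot: [0.995, 0.103, 0.001, 0.0]
force: [-0.9, 0.7, -0.3]
gripper_width: 51.3
```

```bash
python3 st.py
python3 - <<'E'
from h import *
s=vision.get_image("side")[:,:,::-1]
a=cv2.imread("pics/side0.png")
f=lambda i:cv2.resize(i[110:400,260:450],(390,595),interpolation=2)
cv2.imwrite("pics/s6.png",np.hstack([f(a),f(s)]))
for t in("barrel","tube","cap","stopper","jaw_tip","tray"):
  print(t,[(round(d["conf"],2),[round(float(v)) for v in d["extent"]]) for d in vision.cut_out("side",t)[:1]])
E
```

```text
[680.72  78.93 158.95] th 0.0017193976076777774 16.3667 [-0.94  0.7  -0.29] [-0.048  0.012  0.   ] 51.30230925152327
barrel [(0.86, [286, 226, 312, 275])]
tube [(0.93, [329, 289, 354, 338])]
cap [(0.65, [364, 337, 396, 376])]
stopper [(0.91, [300, 341, 338, 394])]
jaw_tip [(0.79, [310, 150, 349, 200])]
tray [(0.68, [276, 205, 402, 295])]
```

View pics/s6.png

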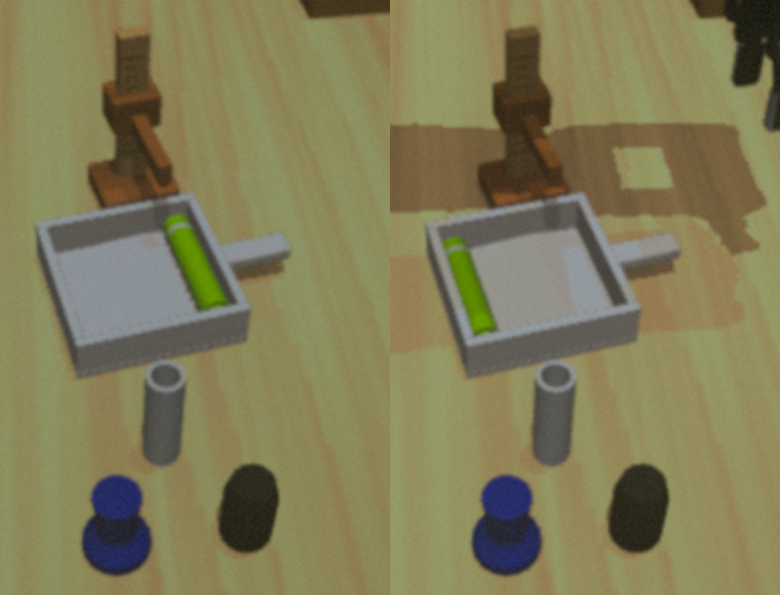

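The before and after views match for the tray, gauge and bystanders, and the barrel lies along the low-end wall, near (468,285) in the crop. Handing in.

```bash
python3 -c "
from workcell import ticket
print(ticket.sign_off())"
```

```text
the job is handed in; nothing more can be done
None
```

I tipped the tray by its handle about its low edge until the rim touched the jaw, held it there, lowered it to where it stood and let go. I then handed the job in at about 16.5 s on the robot's clock; the sign-off reports no verdict.

- **Contact:** It came at about 0.308 rad, showing as a sudden change of about 3.5 N in the wrist force. I held it for about 1.5 s, then 2 s more at 1–3 mrad less tilt, with the force easing off towards the end.
- **Jaw force, estimated only:** I worked it out from the wrist readings at roughly 3–10 N. The force and torque readings didn't pin it down more closely. In the last second of the hold the vertical force was back near its baseline, so contact there is uncertain.
- **Last checks:** In the final side picture the tray, jaw, tube, cap and stopper are within about 4 pixels of the first picture. That is no more than the scatter of the networks, and the jaw's collar, read by eye during the hold, had not moved. The barrel lies against the low-end wall, the tray sits flat, and the gripper is clear of everything.

No check failed. I did not measure the final tray tilt or the jaw's height to the millimetre.

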